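# Find the balance point of a ballasted tube

### The arm

A 6-joint arm with a two-finger parallel gripper is mounted at the origin on a cart in front of the work surface, level with it; the furniture and walls round the work are solid. World frame = base frame: x ahead of the robot, y to its left, z up, the work surface at z = 0. Lengths are in mm, angles in rad, forces in N, time in s.
With the tool pointing down it reaches from about 375 to 925 mm from the base axis. Payload 5.7 kg.
Tool frame: the origin (TCP) lies on the centre line of the jaws, within the pads' length; the fingertips stand arm.tcp_to_tips ahead of it and the grasp point (between the pads) lies 3 mm ahead of it (arm.tcp_to_tips is the distance from the TCP to the fingertips, in mm); z points along the fingers, y is the line along which they close (so a half turn about z gives the same grasp; the last joint's range is limited). The gripper opens to 88 mm and grips with 3 to 60 N. Pads are 20 mm wide; open, the fingers measure 115 mm over their backs; the gripper's body (75 mm by 178 mm) begins 61 mm behind the grasp point.
Start: joints at [-1.338, 0.359, 1.51, -0, 1.272, -0.115], TCP at [204.481, -564.047, 215.423] pointing down, gripper open.
Joint ranges: [-2.97, 2.97], [-1.01, 2.36], [0.21, 2.38], [-0.96, 4.11], [0.2, 2.71], [-2.98, 2.98]. Speed limits (rad/s): [2.39, 2.39, 3.14, 3.14, 3.14, 3.14].

### API

Orientations are given as [roll, pitch, yaw] about the fixed x, y, z axes, in that order (R = Rz(yaw) Ry(pitch) Rx(roll)).
In Python, from rig import arm gives the robot as it stands. The module is installed in compiled form; this text tells all that it offers.
- The arm moves only by the tool drive_tool, never from a script. Its argument "plan" is a list of rows, each a list of 5 numbers: the closure, from 0 (fully open) to 1 (shut), then the shift along the world's x, y, z each as a share of 0.4 m, from -1 to 1, then the turn about the world's z as a share of 90 degrees, from -1 to 1. In form: [[fingers, dx, dy, dz, spin], ...]. A call has 1 to 8 rows; each row is the pose to reach, as a shift and turn from the pose commanded when the call began; what a row does not reach only later rows make up. A row lasts 1/10 s, in which the tool goes at most 50 mm and 8.59 degrees, less where a joint would pass 70% of its speed; a pose out of reach is approached as far as the arm can. A call with a number of a shift or a turn outside -1 to 1 is refused whole. A call with a gripper value outside its range is refused whole. The fingers move at their own pace and stop on an object; the grip force is fixed at half the most. Time passes only in rows, so rows that repeat a pose let the fingers close. It gives the time, the measured TCP pose, the force, the opening and the grip force at its end, in the units of the state.
- arm.sense(): the state, without advancing time (a new reading comes with each control period).
- arm.capture(name): name is "scene" or "top" or "wrist"; returns a dict with "img" (420x560x3 uint8, blue, green, red), "fovy" (degrees; the focal length in pixels is half the picture's height over the tangent of half this angle, whatever the lens; pixels are square), "cx", "cy" (the principal point, pixels), "rvec" (rotation vector, rad) and "tvec" (3), from world to camera coordinates, as OpenCV has them; the wrist camera has in their place "T_tool_cam" (4x4, takes a point from camera to tool coordinates, whose origin is the TCP and whose axes are the flange's). Camera axes: x right, y down, z forward; pixel columns grow to the right and rows downward; lengths in mm; the calibration is good to about 2 mm. A picture is of the moment at which its call begins: read the wrist's pose just before it. There is no depth.
- arm.job_done(): hands the job in; it is judged then, once.
The state is a dict: "t": time; "qpos": joint angles; "qvel": joint speeds; "joint_efforts": joint torques, N m; "eef_pos": TCP position; "eef_rot": TCP orientation; "contact_force": force on the tool from outside, world axes, zero at the start; "wrist_torque": the same for the moment, N m; "finger_gap": opening from 0.0 (shut) to 1.0 (fully open); "grasp_force": force on a finger pad.
Only numpy, scipy, OpenCV 4.12 (cv2) and the standard library are available. Lean on these libraries where they do the work, as an engineer would, in place of code of your own. Each camera call takes 0.05 s, during which the arm holds its last target. There are 200 camera calls.

### The job

The capped square tube has a weight fixed somewhere inside it, and its hanging clip is to go where it balances. Lift the tube a little at trial points until it lifts clear and level without tipping, then set it down at that point on the small pad of the balancing post, gently, so that it stays there level by itself, clear of the worktop. Do not let it tip steeply or press hard on the post, and leave the other things where they are.

Things in the scene. Friction and masses are not known exactly. Their poses are not given: they have to be found in the camera images.
- tube_centre (a point): middle of the square aluminium tube with black end caps, 360 mm long, 24 x 24 mm in section, about 0.65 kg. It starts lying on the worktop. The point is at mid-length and half-way up (12 mm above its underside); x runs along the tube, z is up. A heavy weight is fixed inside, unseen, so that the tube balances anywhere up to 112 mm from the middle towards either end. The faces are flat; held off its balance point it pulls the heavy end down and turns in a weak grip
- tube: the same tube; origin at mid-length on its underside, x along it, z up
- post: fixed steel balancing post on a round foot 70 mm across, stem 18 mm thick; origin at the centre of its foot on the worktop
- pad_top (a point): centre of the top of the post's square rubber-faced pad, 16 x 16 mm, z up, 64 mm above the worktop. The pad is sprung: it sinks straight down about 1 mm for every 1.5 N, 9 mm at most. The tube lies on it by its flat underside; it stays only if its balance point is over the pad (within 8 mm of the pad's centre)
- petri_stack: stack of clear dishes, 67 mm across, 47 mm high; origin under its centre. Leave alone
- clip_jar: small white jar with lid, 42 mm across, 54 mm high; origin under its centre. Leave alone
- tape_roll: roll of tape lying flat, 76 mm across, 18 mm high; origin under its centre. Leave alone
- timer: flat square timer, 62 x 62 mm, 18 mm high; origin under its centre. Leave alone
Not all that is in view belongs to the job. Leave any brown or yellow look-alike of the post alone.

How it is judged:
By the outcome, as a careful person would: the job done as asked, in the order asked, and still so for the second after the job is handed in, with the robot touching nothing.
It also fails if it takes over 72 s, if anything falls off the work surface, if the arm or the gripper's body presses on something with over 40 N, if the wrist force passes 120 N, or if a joint passes its speed limit or range.

## Working session

There is one attempt and no reset: what is moved stays moved. The work goes in short steps, Python scripts to look and compute and a tool call to move; the robot and the scene stay as the last step left them, time stands still between calls to the robot, and variables do not carry over. Pictures are saved under pics/ and viewed, at most 10 in all, crops included, and the job is handed in when it is done.

Besides the shell and the picture viewer there is one more tool, called after "Request:" as name([rows], argument=value, ...), one row to a line, values as JSON. drive_tool: Moves the arm, as the interface text tells. Its arguments: {"type":"object","properties":{"plan":{"type":"array"}},"required":["plan"]}

```bash
mkdir -p pics
cat > h.py <<'E'
import numpy as np, cv2
from rig import arm
def K(c):
    f=210/np.tan(np.radians(c['fovy'])/2); return f
def world(c,u,v,z):
    f=K(c); R=cv2.Rodrigues(np.array(c['rvec'],float))[0]; t=np.array(c['tvec'],float).ravel()
    d=R.T@np.array([(u-c['cx'])/f,(v-c['cy'])/f,1]); o=-R.T@t
    return o+d*(z-o[2])/d[2]
def pix(c,p):
    f=K(c); R=cv2.Rodrigues(np.array(c['rvec'],float))[0]; q=R@np.array(p,float)+np.array(c['tvec'],float).ravel()
    return f*q[0]/q[2]+c['cx'],f*q[1]/q[2]+c['cy']
E
python3 - <<'E'
from h import *
s=arm.sense();print(s,arm.tcp_to_tips)
for n in('top','scene'):
    c=arm.capture(n);cv2.imwrite(f'pics/{n}0.png',c['img']);print(n,{k:v for k,v in c.items() if k!='img'})
E
```

```text
{'t': 0.0, 'qpos': array([-1.33809209e+00,  3.59509712e-01,  1.51143718e+00, -5.91740258e-06,
        1.27248261e+00, -1.15074883e-01]), 'qvel': array([-0.00239663,  0.00245601,  0.00110584,  0.00138318, -0.00059792,
       -0.00159808]), 'joint_efforts': array([ 4.77387366e-04, -5.15378094e+01, -2.70724565e+01,  6.76290155e-02,
        3.50258884e-02, -1.35871510e-04]), 'eef_pos': array([ 204.32773225, -563.38714043,  214.6049918 ]), 'eef_rot': array([-3.1397673e+00, -2.0529400e-04,  3.4778068e-01]), 'contact_force': array([-0.66520087,  0.86694939,  0.30234119]), 'wrist_torque': array([ 0.02029493, -0.00944658, -0.0098319 ]), 'grasp_force': 0.0, 'finger_gap': 0.999693194629569} 22.0
top {'fovy': 42.933349037672265, 'cx': 275.3631952697973, 'cy': 203.3796265341024, 'rvec': array([ 2.13240212, -2.17401137,  0.14574795]), 'tvec': array([  20.60451977,  571.71100228, 1152.20132627])}
scene {'fovy': 49.98358900957004, 'cx': 282.6046920115167, 'cy': 207.1624325007117, 'rvec': array([ 0.86657186, -2.57548773,  1.02003901]), 'tvec': array([ 472.75168412,  285.35499464, 1113.32122491])}
```

View pics/top0.png

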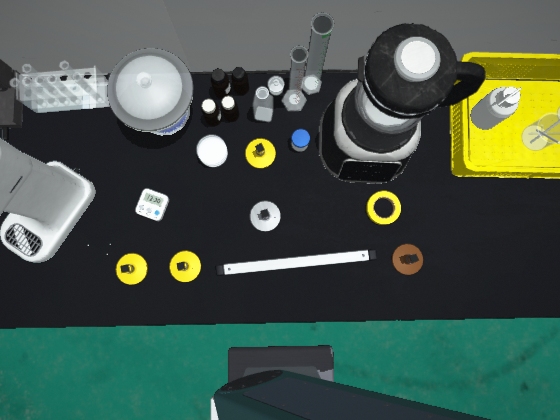

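View pics/scene0.png

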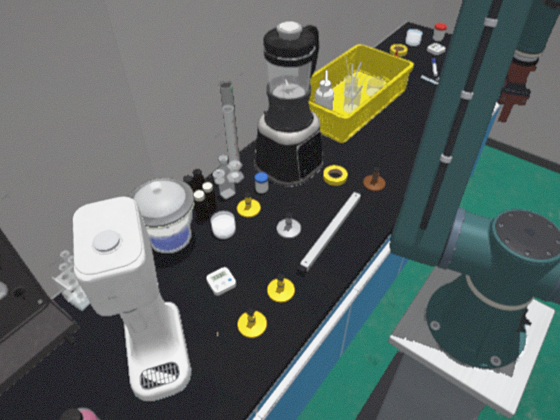

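The top view shows the tube running from (220,269) to (374,255). The post candidates are grey at (265,215), yellow at (260,152), (185,266) and (131,268), and brown at (408,260). The grey steel one fits the description. The scene view agrees, with the grey post at (288,227). I'll confirm it in one crop.

Run:
```python
from h import *
c=arm.capture('top');im=c['img']
s=arm.capture('scene')['img']
a=cv2.resize(im[185:285,205:385],None,fx=4.4,fy=4.4,interpolation=cv2.INTER_CUBIC)[:,:800]
cv2.imwrite('pics/crop1.png',cv2.resize(im[185:285,210:390],(792,440),interpolation=cv2.INTER_CUBIC))
# tube segment: bright low-sat
m=(im.min(2)>120).astype(np.uint8)
n,l,st,ce=cv2.connectedComponentsWithStats(m)
for i in range(1,n):
    if st[i,4]>80 and 180<ce[i][1]<300: 
        r=cv2.minAreaRect(np.argwhere(l==i)[:,::-1].astype(np.float32)); print(st[i],ce[i],r)
for nm,u,v,z in(('end1',220,269,24),('end2',374,255,24),('mid',297,262,24),('foot',265,216,3),('pad',264,214.5,64),('tape',384,207,18),('timer',152,205,18),('jar',212,150,54)):
    print(nm,world(c,u,v,z).round(1))
```

```text
[   0  138   95  124 7213] [ 39.76736448 201.27963399] ((25.958541870117188, 199.97317504882812), (110.92203521728516, 101.2422866821289), 32.905242919921875)
[135 189  34  32 722] [151.58448753 204.24238227] ((151.77584838867188, 204.31033325195312), (28.039995193481445, 27.482912063598633), 21.801410675048828)
[250 201  31  30 617] [265.12965964 215.88816856] ((264.7500305175781, 215.75001525878906), (28.991374969482422, 29.698482513427734), 45.0)
[ 224  250  145   25 1483] [295.84153742 261.92650034] ((295.7921142578125, 261.9208068847656), (10.149378776550293, 145.076416015625), 84.2894058227539)
end1 [429.4 135.2  24. ]
end2 [ 453.7 -207.9   24. ]
mid [441.5 -36.   24. ]
foot [548.   33.7   3. ]
pad [544.6  34.8  64. ]
tape [ 561.7 -236.4   18. ]
timer [576.4 289.   18. ]
jar [692.6 148.5  54. ]
```

View pics/crop1.png

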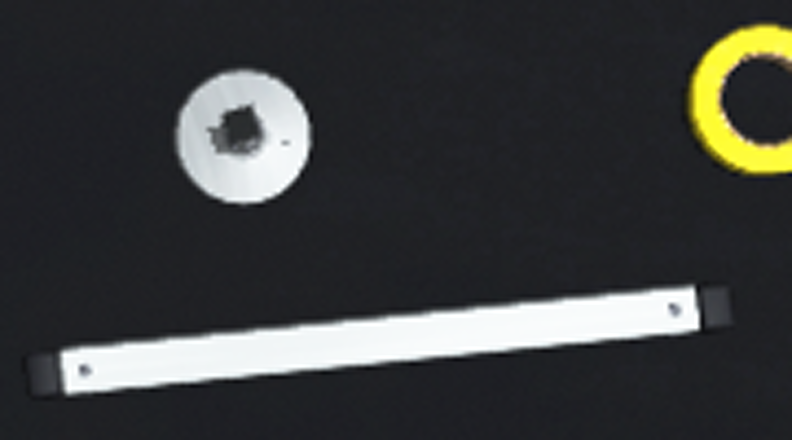

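The crop shows the grey steel post, with its foot at about (265,216) and its dark pad at about (265,213). That's the target. The tube's middle is near (441,-35) and the post near (548,33). I'll move over the tube and look again with the wrist camera.

Request:
drive_tool([
  [0, 0.4, 0.9, 0, 0.7],
  [0, 0.4, 0.9, 0, 0.7],
  [0, 0.4, 0.9, 0, 0.7],
  [0, 0.4, 0.9, 0, 0.7],
  [0, 0.4, 0.9, 0, 0.7],
  [0, 0.4, 0.9, 0, 0.7],
  [0, 0.4, 0.9, 0, 0.7],
  [0, 0.4, 0.9, 0, 0.7],
])

```text
t: 1.0
eef_pos: [364.7, -201.8, 215.5]
eef_rot: [3.141, -0.0, 1.452]
contact_force: [0.9, -1.4, -0.1]
finger_gap: 1.0
grasp_force: 0.0
```

Request:
drive_tool([
  [0, 0.2, 0.42, 0, 0.12],
  [0, 0.2, 0.42, 0, 0.12],
  [0, 0.2, 0.42, 0, 0.12],
  [0, 0.2, 0.42, 0, 0.12],
  [0, 0.2, 0.42, 0, 0.12],
  [0, 0.2, 0.42, 0, 0.12],
  [0, 0.2, 0.42, 0, 0.12],
])

```text
t: 1.7
eef_pos: [443.9, -36.9, 215.3]
eef_rot: [-3.141, 0.0, 1.635]
contact_force: [0.5, 0.3, 0.0]
finger_gap: 0.998
grasp_force: 0.0
```

```bash
cat >> h.py <<'E'
from scipy.spatial.transform import Rotation as Ro
def wcap():
    s=arm.sense(); c=arm.capture('wrist'); T=np.eye(4); T[:3,:3]=Ro.from_euler('xyz',s['eef_rot']).as_matrix(); T[:3,3]=s['eef_pos']
    M=np.linalg.inv(T@np.array(c['T_tool_cam'])); c['rvec']=cv2.Rodrigues(M[:3,:3])[0]; c['tvec']=M[:3,3]; return s,c
E
python3 - <<'E'
from h import *
s,c=wcap();print(s['t'],s['eef_pos'],s['eef_rot'],s['contact_force'],s['wrist_torque'],s['qpos'])
cv2.imwrite('pics/w1.png',c['img'])
print('px of',[np.round(pix(c,p)) for p in((548,33,64),(441,-36,24),(429.4,135.2,24),(453.7,-207.9,24))])
E
```

```text
1.7 [443.93851452 -36.86678598 215.29256649] [-3.14082786e+00  3.78891795e-04  1.63539553e+00] [0.52481528 0.2629618  0.00896307] [-0.02840521 -0.12991403  0.02349694] [-2.37627067e-01  1.34152645e-01  1.82566286e+00 -6.36788427e-04
  1.18239457e+00 -3.01984781e-01]
px of [array([377., 143.]), array([273., 194.]), array([272.,  40.]), array([274., 316.])]
```

View pics/w1.png

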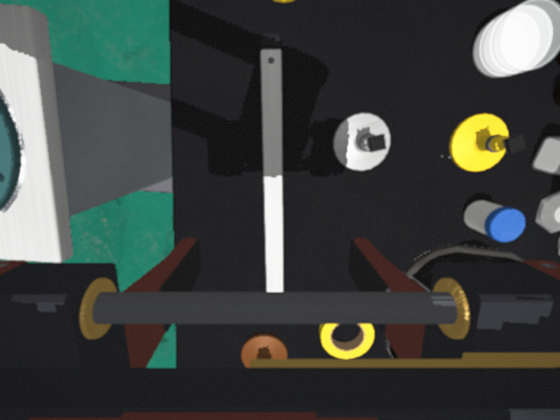

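The wrist view shows the pad at (376,142), the far tube cap at (271,40) and the tube centred near column 273. All match the projections to about 1 px. Next I descend and grip at the middle.

Request:
drive_tool([
  [0, -0.006, 0, -0.12, 0],
  [0, -0.006, 0, -0.24, 0],
  [0, -0.006, 0, -0.36, 0],
  [0, -0.006, 0, -0.43, 0],
  [0, -0.006, 0, -0.465, 0],
  [0, -0.006, 0, -0.476, 0],
  [0, -0.006, 0, -0.476, 0],
  [0.5, -0.006, 0, -0.476, 0],
])

```text
t: 2.55
eef_pos: [442.7, -36.8, 25.8]
eef_rot: [3.14, 0.0, 1.635]
contact_force: [0.3, 0.0, -0.2]
finger_gap: 0.939
grasp_force: 0.0
```

Request:
drive_tool([
  [0.9, 0, 0, 0, 0],
  [0.9, 0, 0, 0, 0],
  [0.9, 0, 0, 0, 0],
  [0.9, 0, 0, 0, 0],
  [0.9, 0, 0, 0, 0],
  [0.9, 0, 0, 0, 0],
  [0.9, 0, 0, 0, 0],
  [0.9, 0, 0, 0, 0],
])

```text
t: 3.35
eef_pos: [442.0, -36.0, 25.0]
eef_rot: [-3.141, -0.0, 1.636]
contact_force: [0.3, -0.1, -0.0]
finger_gap: 0.219
grasp_force: 0.0
```

```bash
cat >> h.py <<'E'
def st():
    L=[]
    for i in range(6):
        arm.capture('top'); L.append(arm.sense())
    g=lambda k:np.mean([np.array(s[k]) for s in L],0).round(3)
    for k in('t','eef_pos','eef_rot','contact_force','wrist_torque','finger_gap','grasp_force'): print(k,g(k))
E
python3 -c "from h import *; st()"
```

```text
t 3.525
eef_pos [442.057 -36.041  24.992]
eef_rot [-3.141 -0.     1.636]
contact_force [0.088 0.002 0.045]
wrist_torque [-0.006 -0.088 -0.01 ]
finger_gap 0.121
grasp_force 0.0
```

Run:
```python
from h import *
s,c=wcap();print(s['t'],s['eef_pos'],s['finger_gap'],s['grasp_force'])
d=arm.capture('scene')['img'][130:310,230:420]
cv2.imwrite('pics/w2.png',np.hstack([cv2.resize(c['img'],(400,300)),cv2.resize(d,(400,300),interpolation=cv2.INTER_CUBIC)]))
```

```text
3.65 [442.05710087 -36.03877727  25.00260498] 0.10319001000745806 0.0
```

View pics/w2.png

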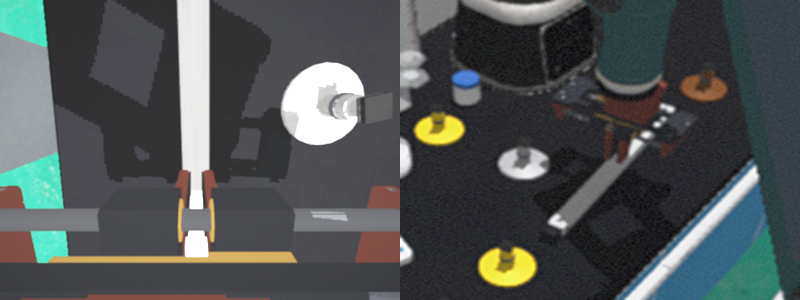

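The fingers are on both sides of the tube, close to its faces, but they stopped at closure 0.9 with no force. I'll command full closure.

Request:
drive_tool([
  [1, 0, 0, 0, 0],
  [1, 0, 0, 0, 0],
  [1, 0, 0, 0, 0],
  [1, 0, 0, 0, 0],
  [1, 0, 0, 0, 0],
  [1, 0, 0, 0, 0],
])

```text
t: 4.35
eef_pos: [442.1, -36.1, 25.0]
eef_rot: [-3.142, 0.0, 1.636]
contact_force: [-0.4, 0.4, 0.4]
finger_gap: 0.004
grasp_force: 0.0
```

```bash
python3 -c "from h import *; st()"
```

```text
t 4.525
eef_pos [442.075 -36.044  25.024]
eef_rot [-3.141 -0.     1.636]
contact_force [-0.05   0.096  0.011]
wrist_torque [-0.054 -0.087  0.003]
finger_gap 0.006
grasp_force 0.0
```

Run:
```python
from h import *
s,c=wcap();f=K(c)
T=np.array(c['T_tool_cam']);print(T.round(2))
Ti=np.linalg.inv(T)
for z in(0,3,22):
    q=Ti@np.array([0,0,z,1]);print(z,f*q[0]/q[2]+c['cx'],f*q[1]/q[2]+c['cy'],q[:3])
print('tube at tcp',[np.round(pix(c,(442,y,24))) for y in(-60,-36,0,40)])
d=arm.capture('scene')['img'][130:310,230:420]
cv2.imwrite('pics/w3.png',np.hstack([cv2.resize(c['img'][200:380,180:380],(400,360),interpolation=cv2.INTER_CUBIC),cv2.resize(d,(400,360),interpolation=cv2.INTER_CUBIC)]))
```

```text
[[   0.     -0.97   -0.25   68.54]
 [   1.      0.     -0.     -0.42]
 [   0.     -0.25    0.97 -169.38]
 [   0.      0.      0.      1.  ]]
0 275.10775942583905 253.1452385552269 [  0.48971012  24.48050961 181.07605909]
3 275.0974202924315 251.32618750382267 [  0.49111691  23.73795266 183.98270789]
22 275.03883544739074 241.01886098360467 [  0.5000266   19.03509196 202.39148356]
tube at tcp [array([273., 288.]), array([275., 252.]), array([279., 195.]), array([284., 124.])]
```

View pics/w3.png

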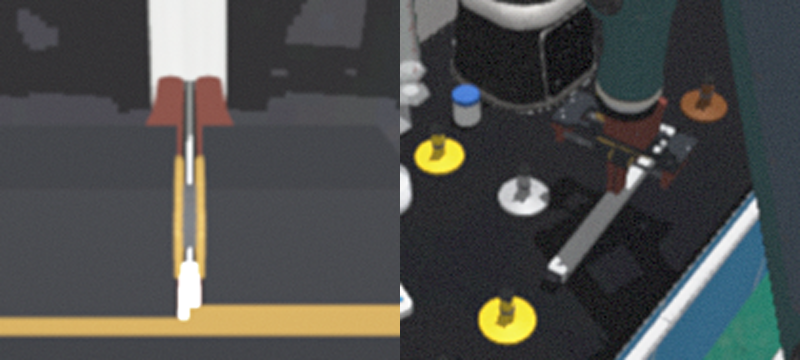

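The wrist crop shows the fingers shut at crop pixel (190,100), on top of the tube rather than around it. The tips therefore reach less far below the TCP than the stated 22 mm. I'll open and creep lower while watching the force.

Request:
drive_tool([
  [0.4, 0, 0, 0, 0],
  [0.4, 0, 0, 0, 0],
  [0.4, 0, 0, 0, 0],
  [0.4, 0, 0, 0, 0],
  [0.4, 0, 0, 0, 0],
  [0.4, 0, 0, -0.005, 0],
  [0.4, 0, 0, -0.01, 0],
  [0.4, 0, 0, -0.01, 0],
])

```text
t: 5.55
eef_pos: [441.8, -36.0, 20.7]
eef_rot: [-3.141, -0.0, 1.636]
contact_force: [-0.5, 0.4, -0.4]
finger_gap: 0.598
grasp_force: 0.0
```

Request:
drive_tool([
  [0.4, 0, 0, -0.005, 0],
  [0.4, 0, 0, -0.01, 0],
  [0.4, 0, 0, -0.01, 0],
  [0.4, 0, 0, -0.01, 0],
])

```text
t: 5.95
eef_pos: [442.0, -36.0, 17.0]
eef_rot: [-3.141, -0.0, 1.636]
contact_force: [0.7, 0.4, 0.8]
finger_gap: 0.597
grasp_force: 0.0
```

Request:
drive_tool([
  [0.4, 0, 0, -0.005, 0],
  [0.4, 0, 0, -0.01, 0],
  [0.4, 0, 0, -0.01, 0],
  [0.4, 0, 0, -0.01, 0],
])

```text
t: 6.35
eef_pos: [442.0, -36.0, 12.9]
eef_rot: [-3.141, -0.0, 1.636]
contact_force: [1.1, -0.2, 0.3]
finger_gap: 0.596
grasp_force: 0.0
```

Request:
drive_tool([
  [0.4, 0, 0, -0.005, 0],
  [0.4, 0, 0, -0.005, 0],
  [0.4, 0, 0, -0.005, 0],
])

```text
t: 6.65
eef_pos: [442.0, -36.0, 11.0]
eef_rot: [-3.141, -0.0, 1.636]
contact_force: [-0.3, -0.6, -0.1]
finger_gap: 0.597
grasp_force: 0.0
```

Run:
```python
from h import *
s,c=wcap();print(s['t'],s['eef_pos'],s['contact_force'],c['fovy'])
cv2.imwrite('pics/w4.png',cv2.resize(c['img'][150:390,140:420],(700,600)))
T=np.linalg.inv(np.array(c['T_tool_cam']));f=K(c)
for z in(0,5,10,22):
    q=T@np.array([10,26,z,1]);print(z,f*q[0]/q[2]+c['cx'],f*q[1]/q[2]+c['cy'])
```

```text
6.65 [442.03672319 -36.03545041  10.96267147] [-0.28125452 -0.57491058 -0.09653625] 70.94066855870352
0 318.0296773590381 237.72085658334885
5 316.8788455473766 235.08739032183752
10 315.7872356072519 232.5894423863363
22 313.3832330559447 227.0883261091325
```

View pics/w4.png

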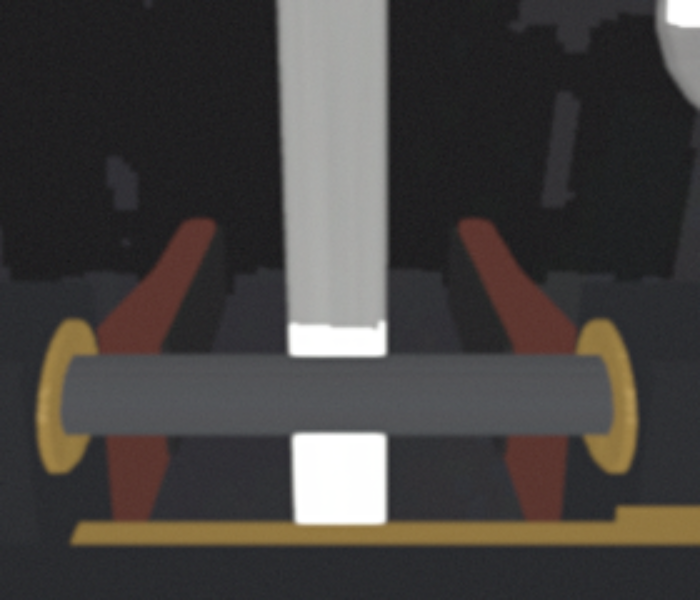

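The open fingers' tips are at crop (215,222) and (460,222). By scale they are behind the TCP rather than 22 mm ahead of it, so I keep creeping down.

Request:
drive_tool([
  [0.4, 0, 0, -0.005, 0],
  [0.4, 0, 0, -0.01, 0],
  [0.4, 0, 0, -0.01, 0],
])

```text
t: 7.0
eef_pos: [441.9, -36.0, 6.7]
eef_rot: [-3.141, -0.0, 1.636]
contact_force: [0.3, 0.8, 0.9]
finger_gap: 0.601
grasp_force: 0.0
```

Request:
drive_tool([
  [0.4, 0, 0, -0.005, 0],
  [0.4, 0, 0, -0.01, 0],
  [0.4, 0, 0, -0.01, 0],
])

```text
t: 7.3
eef_pos: [441.9, -36.0, 2.7]
eef_rot: [-3.141, -0.0, 1.636]
contact_force: [0.5, 0.2, 0.3]
finger_gap: 0.599
grasp_force: 0.0
```

Request:
drive_tool([
  [0.8, 0, 0, 0, 0],
  [1, 0, 0, 0, 0],
  [1, 0, 0, 0, 0],
  [1, 0, 0, 0, 0],
  [1, 0, 0, 0, 0],
  [1, 0, 0, 0, 0],
  [1, 0, 0, 0, 0],
  [1, 0, 0, 0, 0],
])

```text
t: 8.1
eef_pos: [442.2, -36.1, 3.1]
eef_rot: [3.142, 0.0, 1.636]
contact_force: [0.2, 0.4, 1.4]
finger_gap: 0.273
grasp_force: 30.0
```

Gripped: the gap is 24 mm at 30 N. Small trial lift of 6 mm.

Request:
drive_tool([
  [1, 0, 0, 0, 0],
  [1, 0, 0, 0, 0],
  [1, 0, 0, 0, 0],
])

```text
t: 8.4
eef_pos: [442.2, -36.1, 3.1]
eef_rot: [3.141, 0.0, 1.636]
contact_force: [1.1, -0.4, 1.0]
finger_gap: 0.272
grasp_force: 30.0
```

```bash
python3 -c "from h import *; st()"
```

```text
t 8.575
eef_pos [442.221 -36.078   3.076]
eef_rot [3.141 0.    1.636]
contact_force [ 0.612 -0.028  1.355]
wrist_torque [-0.028 -0.16   0.148]
finger_gap 0.269
grasp_force 29.955
```

Request:
drive_tool([
  [1, 0, 0, 0.003, 0],
  [1, 0, 0, 0.006, 0],
  [1, 0, 0, 0.009, 0],
  [1, 0, 0, 0.012, 0],
  [1, 0, 0, 0.015, 0],
  [1, 0, 0, 0.015, 0],
  [1, 0, 0, 0.015, 0],
])

```text
t: 9.4
eef_pos: [441.8, -35.9, 9.0]
eef_rot: [-3.141, -0.0, 1.636]
contact_force: [-0.8, -0.5, -4.7]
finger_gap: 0.269
grasp_force: 30.0
```

```bash
python3 -c "from h import *; st()"
```

```text
t 9.575
eef_pos [441.85  -35.953   8.966]
eef_rot [-3.141 -0.     1.636]
contact_force [ 0.191  0.056 -4.925]
wrist_torque [ 0.223 -0.092  0.045]
finger_gap 0.271
grasp_force 29.996
```

The wrist carries 4.9 N of about 6.4 N, with +0.25 N m about x. The heavy side is therefore towards -y, about 80 mm off if the table holds the rest at the end. I'll set down and regrip 75 mm towards -y.

Request:
drive_tool([
  [1, 0, 0, -0.005, 0],
  [1, 0, 0, -0.01, 0],
  [1, 0, 0, -0.015, 0],
  [1, 0, 0, -0.015, 0],
  [0.4, 0, 0, -0.015, 0],
  [0.4, 0, 0, -0.015, 0],
  [0.4, 0, 0, -0.015, 0],
  [0.4, 0, 0, -0.015, 0],
])

```text
t: 10.5
eef_pos: [442.3, -36.2, 3.1]
eef_rot: [3.141, 0.0, 1.636]
contact_force: [0.2, 1.2, -0.2]
finger_gap: 0.58
grasp_force: 0.0
```

Request:
drive_tool([
  [0.4, 0.007, -0.094, 0, 0],
  [0.4, 0.013, -0.188, 0, 0],
  [0.4, 0.013, -0.188, 0, 0],
  [0.4, 0.013, -0.188, -0.005, 0],
  [0.4, 0.013, -0.188, -0.008, 0],
  [0.4, 0.013, -0.188, -0.008, 0],
])

```text
t: 11.1
eef_pos: [446.5, -110.1, -0.5]
eef_rot: [-3.14, -0.001, 1.637]
contact_force: [0.6, 0.5, 0.7]
finger_gap: 0.601
grasp_force: 0.0
```

Request:
drive_tool([
  [0.4, 0, 0, -0.004, 0],
  [0.4, 0, 0, -0.008, 0],
  [0.4, 0, 0, -0.008, 0],
])

```text
t: 11.4
eef_pos: [447.1, -110.8, -3.6]
eef_rot: [-3.141, -0.0, 1.637]
contact_force: [0.2, 0.2, 0.5]
finger_gap: 0.598
grasp_force: 0.0
```

Request:
drive_tool([
  [1, 0, 0, 0, 0],
  [1, 0, 0, 0, 0],
  [1, 0, 0, 0, 0],
  [1, 0, 0, 0, 0],
  [1, 0, 0, 0, 0],
  [1, 0, 0, 0, 0],
  [1, 0, 0, 0, 0],
])

```text
t: 12.1
eef_pos: [447.2, -111.3, -3.3]
eef_rot: [-3.141, 0.0, 1.636]
contact_force: [-0.6, 0.7, 1.4]
finger_gap: 0.273
grasp_force: 30.0
```

```bash
python3 -c "from h import *; st()"
```

```text
t 12.275
eef_pos [ 447.232 -111.282   -3.335]
eef_rot [-3.141  0.     1.636]
contact_force [-0.461 -0.688  1.798]
wrist_torque [-0.099  0.043  0.028]
finger_gap 0.27
grasp_force 30.0
```

Request:
drive_tool([
  [1, 0, 0, 0.003, 0],
  [1, 0, 0, 0.006, 0],
  [1, 0, 0, 0.009, 0],
  [1, 0, 0, 0.012, 0],
  [1, 0, 0, 0.015, 0],
  [1, 0, 0, 0.015, 0],
  [1, 0, 0, 0.015, 0],
])

```text
t: 13.1
eef_pos: [447.3, -111.3, 2.7]
eef_rot: [-3.142, 0.0, 1.636]
contact_force: [-0.3, 0.2, -6.6]
finger_gap: 0.271
grasp_force: 30.0
```

```bash
python3 -c "from h import *; st()"
```

```text
t 13.275
eef_pos [ 447.262 -111.235    2.603]
eef_rot [-3.141 -0.     1.636]
contact_force [-0.032 -0.127 -6.094]
wrist_torque [ 0.052 -0.073  0.002]
finger_gap 0.272
grasp_force 29.999
```

Full weight is carried and the moment is small. I'll average a longer reading to refine the offset.

```bash
cat >> h.py <<'E'
def avg(n=40):
    L=[]
    for i in range(n): arm.capture('top'); L.append(arm.sense())
    T=np.array([s['wrist_torque'] for s in L]);F=np.array([s['contact_force'] for s in L])
    print(L[-1]['t'],T.mean(0).round(4),T.std(0).round(3),F.mean(0).round(2),F.std(0).round(2),np.mean([s['eef_pos'] for s in L],0).round(2)); return L
E
python3 - <<'E'
from h import *
L=avg(40)
x=np.array([s['wrist_torque'][0] for s in L]);print(x.round(3))
s,c=wcap();cv2.imwrite('pics/l2.png',arm.capture('scene')['img'])
E
```

```text
15.4 [ 0.0534 -0.0744 -0.0002] [0.027 0.027 0.025] [-0.06 -0.09 -6.52] [0.46 0.42 0.52] [ 447.28 -111.24    2.62]
[ 0.07   0.06   0.079  0.108  0.08   0.039  0.11   0.066  0.071  0.075
  0.034  0.091  0.054 -0.006  0.058  0.058  0.027  0.034  0.019  0.057
  0.047  0.033  0.074  0.03   0.051  0.081  0.035  0.038  0.041  0.064
  0.026  0.018  0.041  0.044  0.073  0.083  0.06   0.077 -0.02   0.057]
```

Request:
drive_tool([
  [1, 0, 0, -0.005, 0],
  [1, 0, 0, -0.01, 0],
  [1, 0, 0, -0.015, 0],
  [1, 0, 0, -0.015, 0],
  [0.5, 0, 0, -0.015, 0],
  [0.5, 0, 0, -0.015, 0],
  [0.5, 0, 0, -0.015, 0],
  [0.5, 0, 0, -0.015, 0],
])

```text
t: 16.3
eef_pos: [447.6, -111.4, -3.2]
eef_rot: [3.141, 0.0, 1.636]
contact_force: [0.7, 0.5, -0.4]
finger_gap: 0.501
grasp_force: 0.0
```

```bash
python3 -c "
from h import *
arm.capture('top');avg(20)"
```

```text
17.35 [-0.0357 -0.0815 -0.0162] [0.036 0.029 0.029] [ 0.36  0.04 -0.04] [0.57 0.35 0.43] [ 447.3  -111.25   -3.37]
```

With the baseline subtracted, the offset is 0.089 N m / 6.5 N ≈ 14 mm towards -y. Regrip there.

Request:
drive_tool([
  [0.5, 0.0025, -0.034, 0, 0],
  [0.5, 0.0025, -0.034, 0, 0],
  [0.5, 0.0025, -0.034, 0, 0],
  [1, 0.0025, -0.034, 0, 0],
  [1, 0.0025, -0.034, 0, 0],
  [1, 0.0025, -0.034, 0, 0],
  [1, 0.0025, -0.034, 0, 0],
  [1, 0.0025, -0.034, 0, 0],
])

```text
t: 18.15
eef_pos: [448.2, -124.7, -3.4]
eef_rot: [-3.141, -0.0, 1.636]
contact_force: [-0.6, 0.1, -0.3]
finger_gap: 0.275
grasp_force: 30.0
```

Request:
drive_tool([
  [1, 0, 0, 0, 0],
  [1, 0, 0, 0.004, 0],
  [1, 0, 0, 0.008, 0],
  [1, 0, 0, 0.012, 0],
  [1, 0, 0, 0.016, 0],
  [1, 0, 0, 0.02, 0],
  [1, 0, 0, 0.02, 0],
  [1, 0, 0, 0.02, 0],
])

```text
t: 18.95
eef_pos: [448.3, -124.9, 4.7]
eef_rot: [3.142, 0.0, 1.636]
contact_force: [0.8, 0.4, -7.0]
finger_gap: 0.271
grasp_force: 30.0
```

```bash
python3 -c "
from h import *
arm.capture('top');avg(30)"
```

```text
20.5 [-0.0321 -0.0906 -0.01  ] [0.03  0.032 0.034] [ 0.06 -0.07 -6.46] [0.38 0.58 0.52] [ 448.27 -124.84    4.61]
```

The moment now equals the unloaded baseline, so the tube is balanced and carrying its full 6.5 N, clear of the worktop. Next I raise it and carry it over the post.

Request:
drive_tool([
  [1, 0, 0, 0.02, 0],
  [1, 0, 0, 0.055, 0],
  [1, 0, 0, 0.1, 0],
  [1, 0, 0, 0.145, 0],
  [1, 0, 0, 0.185, 0],
  [1, 0, 0, 0.205, 0],
  [1, 0, 0, 0.205, 0],
])

```text
t: 21.2
eef_pos: [449.0, -125.2, 87.8]
eef_rot: [3.139, 0.001, 1.636]
contact_force: [0.2, 0.4, -7.3]
finger_gap: 0.27
grasp_force: 30.0
```

Request:
drive_tool([
  [1, 0.015, 0.025, 0, 0],
  [1, 0.05, 0.08, 0, 0],
  [1, 0.095, 0.15, 0, 0],
  [1, 0.145, 0.23, 0, 0],
  [1, 0.19, 0.3, 0, 0],
  [1, 0.225, 0.36, 0, 0],
  [1, 0.245, 0.39, 0, 0],
  [1, 0.249, 0.395, 0, 0],
])

```text
t: 22.0
eef_pos: [548.2, 35.0, 85.7]
eef_rot: [-3.141, -0.0, 1.638]
contact_force: [-0.1, 0.2, -6.4]
finger_gap: 0.273
grasp_force: 30.0
```

Request:
drive_tool([
  [1, 0, 0, 0, 0],
  [1, 0, 0, 0, 0],
  [1, 0, 0, 0, 0],
])

```text
t: 22.3
eef_pos: [547.0, 32.3, 86.4]
eef_rot: [-3.14, 0.0, 1.635]
contact_force: [-0.7, 0.2, -5.8]
finger_gap: 0.274
grasp_force: 30.0
```

Run:
```python
from h import *
avg(8)
s,c=wcap(); t=arm.capture('top'); S=arm.capture('scene')
p=(548,33,64); print(pix(c,p),pix(t,p),pix(S,p))
u,v=map(int,pix(S,p)); a=cv2.resize(S['img'][v-75:v+75,u-100:u+100],(800,600),interpolation=cv2.INTER_CUBIC)
cv2.imwrite('pics/s5.png',a); cv2.imwrite('pics/w5.png',c['img'])
t0=cv2.imread('pics/top0.png'); sub=t0[200:232,250:281].astype(int).max(2); print(sub[6:22,8:24])
for uu,vv in((265.2,212.7),(264.5,213.5)): print(world(t,uu,vv,64))
```

```text
22.7 [-0.0272 -0.0744  0.021 ] [0.039 0.031 0.038] [ 0.1   0.44 -6.77] [0.63 0.53 0.56] [547.64  32.64  86.68]
(np.float64(275.2391600277817), np.float64(240.65281994938883)) (np.float64(264.8058458595512), np.float64(212.94225698637595)) (np.float64(288.4079496920115), np.float64(214.2272795770436))
[[209 207 209 216 215 211 209 211 215 217 217 218 219 221 222 224]
 [209 208 206 213 216 212 211 211 215 215 218 219 221 222 223 225]
 [209 209 207 211 218 215 205 203 199 180 221 221 222 223 224 227]
 [209 208 207 200 206 198 125 115  64 146 223 223 224 225 226 227]
 [209 208 193 117  81  48  48  48  46  96 219 225 226 228 228 229]
 [208 201 124  46  48  48  47  47  47  69 156 226 229 231 231 231]
 [208 202 142  47  47  49  46  47  48  58 110 178 233 235 236 236]
 [197 191  87  47  47  45  47  48  48  46  75 173 231 238 238 238]
 [103 102  89  71  47  47  48  48  48  47  64 136 213 241 242 242]
 [105 103  89  67  48  47  47  47  48  52  62 117 199 228 244 243]
 [105 104  98  72  47  49  53  53  62  96  95 128 202 232 247 246]
 [122 105  99  79  57  63  83  86 126 144 124 172 219 238 247 244]
 [201 106 104  99  79 111  84  94 127 115 130 203 244 250 248 248]
 [203 128 128 126 117 104 103 101 113 179 196 224 251 250 249 249]
 [214 216 218 223 202 187 183 181 197 201 226 249 249 249 249 248]
 [215 218 220 226 232 228 221 219 237 246 248 248 248 249 249 248]]
[548.5137548   32.13398231  64.        ]
[546.79219125  33.68540071  64.        ]
```

View pics/s5.png

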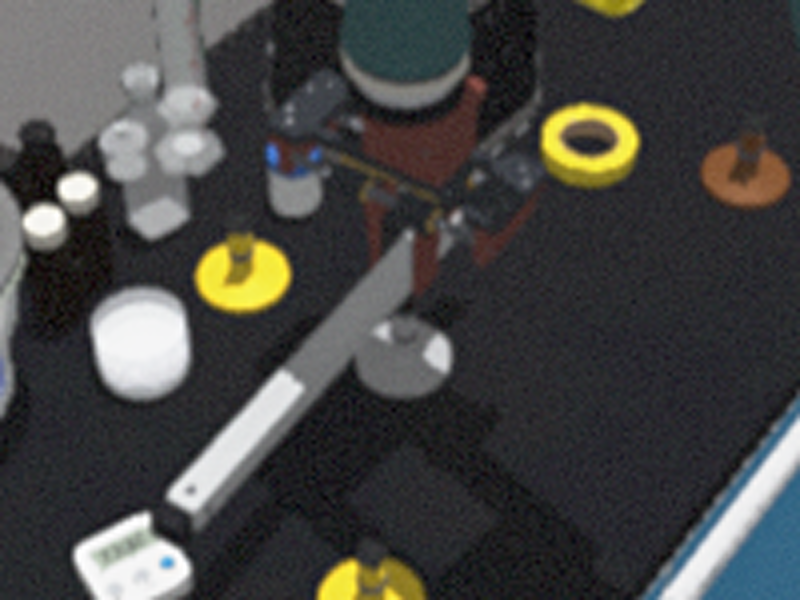

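The crop shows the tube held level above the post, whose pad is at crop (405,330). The tube covers the pad's line of approach and nothing else is near. I'll make a 1 mm correction and descend slowly.

Request:
drive_tool([
  [1, 0.002, 0.002, -0.01, 0],
  [1, 0.002, 0.002, -0.025, 0],
  [1, 0.002, 0.002, -0.04, 0],
  [1, 0.002, 0.002, -0.052, 0],
  [1, 0.002, 0.002, -0.058, 0],
  [1, 0.002, 0.002, -0.06, 0],
  [1, 0.002, 0.002, -0.06, 0],
  [1, 0.002, 0.002, -0.06, 0],
])

```text
t: 23.65
eef_pos: [548.9, 33.9, 62.8]
eef_rot: [3.141, 0.0, 1.636]
contact_force: [-0.1, -0.0, -5.8]
finger_gap: 0.271
grasp_force: 30.0
```

Request:
drive_tool([
  [1, 0, 0, -0.002, 0],
  [1, 0, 0, -0.004, 0],
  [1, 0, 0, -0.006, 0],
  [1, 0, 0, -0.008, 0],
  [1, 0, 0, -0.01, 0],
  [1, 0, 0, -0.01, 0],
  [1, 0, 0, -0.01, 0],
])

```text
t: 24.35
eef_pos: [548.8, 33.9, 58.8]
eef_rot: [3.142, 0.0, 1.636]
contact_force: [0.5, 1.0, -3.5]
finger_gap: 0.269
grasp_force: 30.0
```

```bash
python3 -c "
from h import *
avg(12)"
```

```text
24.95 [-0.0308 -0.0449  0.005 ] [0.025 0.032 0.025] [-0.26 -0.06 -4.06] [0.46 0.33 0.38] [548.76  33.95  58.69]
```

The pad is taking about 2.4 N, and the moment is unchanged. I'll lower until it carries the whole weight.

Request:
drive_tool([
  [1, 0, 0, -0.002, 0],
  [1, 0, 0, -0.004, 0],
  [1, 0, 0, -0.0065, 0],
  [1, 0, 0, -0.0065, 0],
  [1, 0, 0, -0.0065, 0],
])

```text
t: 25.45
eef_pos: [548.8, 34.0, 56.2]
eef_rot: [3.141, 0.0, 1.636]
contact_force: [-0.4, 0.5, -0.6]
finger_gap: 0.267
grasp_force: 30.0
```

```bash
python3 -c "
from h import *
avg(12)"
```

```text
26.05 [-0.0365  0.0711  0.0121] [0.032 0.032 0.027] [-0.85 -0.01 -0.32] [0.43 0.55 0.45] [548.76  33.95  56.1 ]
```

The pad now carries about 6.2 N, nearly the full weight, and the residual moment is only the 0.8 N sideways pull. Release gently.

Request:
drive_tool([
  [0.7, 0, 0, 0, 0],
  [0.66, 0, 0, 0, 0],
  [0.62, 0, 0, 0, 0],
  [0.58, 0, 0, 0, 0],
  [0.54, 0, 0, 0, 0],
  [0.5, 0, 0, 0, 0],
  [0.5, 0, 0, 0, 0],
])

```text
t: 26.75
eef_pos: [548.7, 33.9, 56.0]
eef_rot: [-3.142, -0.0, 1.636]
contact_force: [-0.4, 0.4, 0.2]
finger_gap: 0.498
grasp_force: 0.0
```

Run:
```python
from h import *
avg(4); s,c=wcap(); S=arm.capture('scene')
u,v=map(int,pix(S,(548,33,64)))
a=cv2.resize(S['img'][v-50:v+100,u-90:u+60],(400,400),interpolation=cv2.INTER_CUBIC)
cv2.imwrite('pics/r6.png',np.hstack([a,cv2.resize(c['img'],(400,300))[0:300,:].copy() if 0 else cv2.copyMakeBorder(cv2.resize(c['img'],(400,300)),0,100,0,0,0)]))
```

```text
26.95 [-0.0256 -0.0973  0.0033] [0.033 0.041 0.037] [-0.01  0.77  0.08] [0.49 0.41 0.47] [548.68  33.96  56.02]
```

View pics/r6.png

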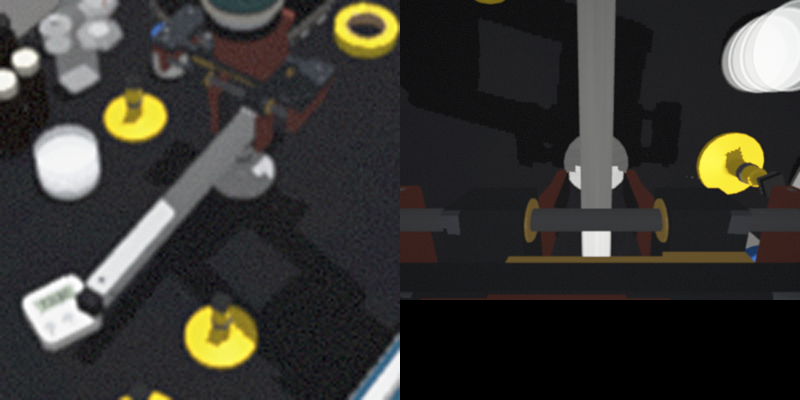

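The tube rests on the post by itself, unchanged and level, with its end cap at (92,302). The fingers are open on both sides, at wrist-view x=550 and x=645. I'll open a little more, rise straight up, and check that it stays.

Request:
drive_tool([
  [0.3, 0, 0, 0, 0],
  [0.3, 0, 0, 0.02, 0],
  [0.3, 0, 0, 0.06, 0],
  [0.3, 0, 0, 0.13, 0],
  [0.3, 0, 0, 0.22, 0],
  [0.3, 0, 0, 0.3, 0],
  [0.3, 0, 0, 0.35, 0],
  [0.3, 0, 0, 0.35, 0],
])

```text
t: 27.85
eef_pos: [551.0, 33.9, 199.8]
eef_rot: [3.135, 0.001, 1.636]
contact_force: [0.1, -0.1, 0.6]
finger_gap: 0.7
grasp_force: 0.0
```

Run:
```python
from h import *
A=arm.capture('scene');
for _ in range(10): arm.capture('top')
S=arm.capture('scene');print('drift',cv2.absdiff(A['img'],S['img'])[100:330,150:350].mean())
u,v=map(int,pix(S,(548,33,64)))
cv2.imwrite('pics/f7.png',cv2.resize(S['img'][v-60:v+90,u-110:u+90],(800,600),interpolation=cv2.INTER_CUBIC)); print(arm.sense()['eef_pos'],arm.sense()['t'])
d=np.array([-.0707,.9975]);P=np.array([548.5,33.5])
for h in (60,):
  for L in(269,-91): print(np.array(pix(S,(*(P+d*L),h)))*4-4*np.array([u-110,v-60]))
```

```text
drift 4.298195652173913
[548.52889748  33.95869366 195.63925634] 28.45
[207.87528548 511.91680644]
[507.17020788 168.41769013]
```

View pics/f7.png

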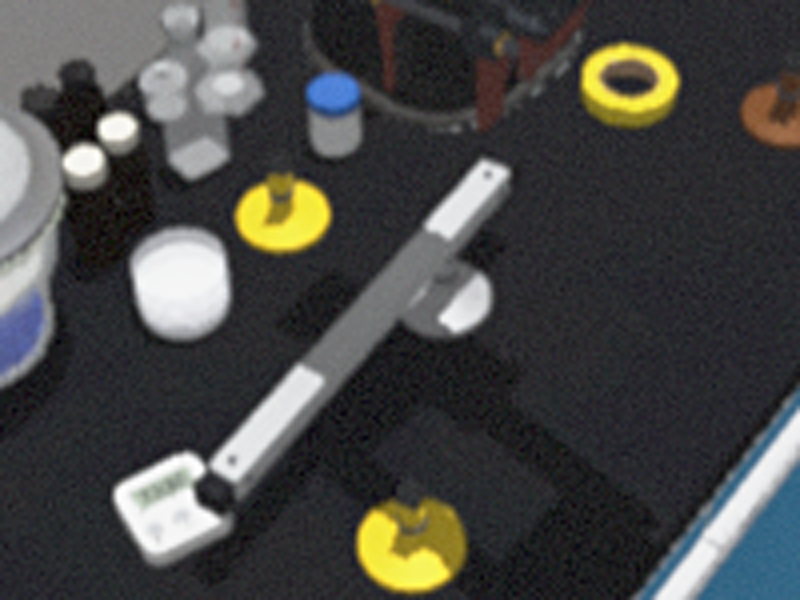

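The tube is balanced level on the grey post: its ends at (208,505) and (507,170) match the projection for a level tube at 60 mm, and the gripper is clear. Handing in.

```bash
python3 -c "
from h import *
print(arm.job_done())"
```

```text
the job is handed in; nothing more can be done
None
```

The tube was lifted clear and level at its balance point, about 89 mm from the middle, then set gently on the grey steel post, where it stayed level with the gripper clear; the job is handed in at about 28 s of the 72 s allowed.

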